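Take the blade cap off a desk fan whose thread hand is unknown

ROBOT

A 7-joint arm with a two-finger parallel gripper is mounted at the origin on the work surface; the furniture and walls round the work are solid. World frame = base frame: x ahead of the robot, y to its left, z up, the work surface at z = 0. Lengths are in m, angles in rad, forces in N, time in s.
With the tool pointing down it reaches from about 0.4 to 0.9 m from the base axis. Payload 5.5 kg.
Tool frame: the origin (TCP) lies at the centre of the arm's flange, where the gripper is bolted on; the fingertips stand 173 mm ahead of it and the grasp point (between the pads) lies 155 mm ahead of it; z points along the fingers, y is the line along which they close (so a half turn about z gives the same grasp; the last joint's range is limited). The gripper opens to 85 mm and grips with 20 to 120 N. Pads are 22 mm wide; open, the fingers measure 114 mm over their backs; the gripper's body (76 mm by 85 mm) begins 54 mm behind the grasp point. The pads swing forward as they close: fully open they stand 13 mm farther back than shut.
Start: joints at [-0.921, 0.501, -0.427, 1.55, 0.221, 1.138, -0.21], TCP at [0.245, 0.602, 0.405] pointing down, gripper open.
Joint ranges: [-2.88, 2.88], [-0.31, 2.03], [-1.54, 1.56], [0.2, 2.42], [-1.41, 4.55], [0.19, 2.02], [-2.57, 2.57]. Speed limits (rad/s): [2.57, 2.57, 3.14, 3.14, 3.14, 3.14, 3.14].

INTERFACE

Orientations are given as a rotation vector (axis times angle).
In Python, from workcell import sensors, camera, order, models gives the robot as it stands. The module is installed in compiled form; this text tells all that it offers.
- The arm moves only by the tool drive_tool, never from a script. Its argument "deltas" is a list of rows, each a list of 7 numbers: the opening, from -1 (shut) to 1 (fully open), so that 0 is half open, then the shift along the tool's x, y, z as a fraction of full scale, then the turn, a rotation vector about the tool's x, y, z as a fraction of full scale. In form: [[grip, x, y, z, rx, ry, rz], ...]. A call has 1 to 5 rows; each row shifts and turns the commanded pose from where the row before left it, along the tool's axes as they then stand; what a row does not reach is not made up. Full scale, the value 1, is 600 mm for a shift and pi rad for a turn. A row lasts 1/10 s, in which the tool goes at most 50 mm and 8.59 degrees, less where a joint would pass 70% of its speed; a pose out of reach is approached as far as the arm can. A call with a number of a shift or a turn outside -1 to 1 is refused whole. A call with a gripper value outside its range is refused whole. The fingers move at their own pace and stop on an object; "newtons" is the grip in N (left out, the last holds). Time passes only in rows, so rows that do not move let the fingers close. It gives the time, the measured TCP pose, the force, the opening and the grip force at its end, in the units of the state.
- sensors.sense(): the state, without advancing time (a new reading comes with each control period).
- camera(name): name is "side" or "top" or "wrist"; returns a dict with "img" (384x512x3 uint8, red, green, blue), "fov_y" (degrees; the focal length in pixels is half the picture's height over the tangent of half this angle, whatever the lens; pixels are square), "cx", "cy" (the principal point, pixels), "dist" ([k1, k2, p1, p2, k3] as OpenCV has them; the pictures are not rectified), "position" and "rotation" of the camera in the world. Camera axes: x right, y up, looking along -z (the intrinsics and any distortion apply to the point x, -y, -z); pixel columns grow to the right and rows downward; lengths in m; the calibration is good to about 2 mm. A picture is of the moment at which its call begins. There is no depth.
- order.close_job(): hands the job in; it is judged then, once.
Trained networks look in a picture, given as the dict that the camera call returned (one of the last four; its "shot" number tells which), for a name from the list of things; names that differ only in an ending like _2 or _b are one class to them, and where a whole thing is asked for, a point or a joint stands for the part that bears it (a point fixed in the world has none). Each returns a list of dicts, best first, with "score" (0 to 1); they miss things now and then, are a little off and sometimes report something else, mostly with a low value. They report only what shows in the picture. A call takes as long as a camera call. They do not tell look-alikes from the thing itself.
- models.regions_of(picture, target): "mask" (384x512 bool, what is visible of it) and "pixel" ([column, row] in pixels, amid what is visible of it).
- models.tip_of(picture, target): "pixel" ([column, row] in pixels: a listed point, or the origin of a listed thing).
The state is a dict: "time": time; "joint_pos": joint angles; "dq": joint speeds; "tau": joint torques, N m; "ee_pos": TCP position; "eef_rot": TCP orientation; "ft_force": force on the tool from outside, world axes, zero at the start; "ft_torque": the same for the moment, N m; "grip_width": finger opening in m; "grip_force": force on a finger pad.
Only numpy, scipy, OpenCV 4.12 (cv2) and the standard library are available. Lean on these libraries where they do the work, as an engineer would, in place of code of your own. Each camera call takes 0.05 s, during which the arm holds its last target. There are 200 camera calls.

TASK

The desk fan without its front guard is being taken apart for cleaning: unscrew the round dark metal nose cap that holds its blades and take it off. Fans like these come with right-hand or left-hand threads and nothing shows which, so try the cap one way and, if it meets its stop, the other, and keep turning the way that loosens it until it lifts off freely. Finish while still holding the cap in the gripper, upright and roughly 10 cm above where it sat; leave the other fan and everything else on the desk alone.

Things in the scene. Friction and masses are not known exactly. Their poses are not given: they have to be found in the camera images.
- cap_a: screw-on nose cap of a fan's blades: round, dark grey metal, ribbed sides, low domed top with a white radial mark along its +x; 38 mm across, 34 high, 110 g, hollow below. Grip across the 38 mm side, best 15 to 28 mm above its lower rim. Origin at the centre of its lower rim, z up. It starts screwed down on one of the two fans; cap_a and cap_b look alike, either may be on either fan
- cap_b: a cap like cap_a. One of the fans has a right-hand thread, the other a left-hand one; which is not known. Wrong way: hard stop within 0.2 rad, the cap does not rise. Right way: turns easily (under 0.1 N m), climbs 3.3 mm per rad after the first 0.1 to 0.25 rad, lifts straight off after about 2.9 rad in all; before that the thread holds it down. Let go halfway, it stays where it is
- open_hub (a point): on the open fan's vertical blade axis, where the lower rim of its screwed-down cap sits, 92 mm above the desk. Here the cap stands on a boss 34 mm across that rises 8 mm clear of the blade hub, so fingertips may go 5 mm below the cap's rim. Inside the cap a threaded shaft end stands up 18 mm from this point, 27 mm thick: three starts, 21 mm rise per turn
- fan_open: the fan without front guard, fixed, facing straight up: white wire cage 190 mm across whose rim ends 80 mm above the desk, on a bent-tube stand 216 mm (its y) by 134 mm (its x). Five blue-grey blades, 166 mm across, end 80 mm above the desk; blades and shaft are held and do not turn. Origin under the axis, on the desk
- fan_guarded: the other fan, of the same kind and size, with its domed front guard on (crown 139 mm above the desk), fixed; origin under its axis on the desk. Not to be touched
- loose_guard: the removed front guard, white wire dome 190 mm across, 58 mm high, lying loose on the desk, dome up; origin under its centre
- mug: white mug, 92 mm across, 95 mm high, loose; origin under its centre
- white_pad: small white note pad with a yellow top, 77 x 77 mm, 22 high, loose; origin under its centre
There are look-alikes about, which are no part of the job. Leave any blue look-alike of the cap_a alone.

How it is judged:
By the outcome, as a careful person would: the job done as asked, in the order asked, and still so for the second after the job is handed in, while the arm keeps its last pose, push and grip.
It also fails if it takes over 64 s, if anything falls off the work surface, if the arm or the gripper's body presses on something with over 40 N, if the wrist force passes 120 N, or if a joint passes its speed limit or range.

## Working session

There is one attempt and no reset: what is moved stays moved. The work goes in short steps, Python scripts to look and compute and a tool call to move; the robot and the scene stay as the last step left them, time stands still between calls to the robot, and variables do not carry over. Pictures are saved under pics/ and viewed, at most 10 in all, crops included, and the job is handed in when it is done.

Besides the shell and the picture viewer there is one more tool, called as name(argument=value, ...) on one line, values as JSON. drive_tool: Moves the arm, as the interface text tells. Shift numbers are shares of 600 mm and turn numbers shares of pi rad, none past 1 either way. Its arguments: {"type":"object","properties":{"deltas":{"type":"array","items":{"type":"array","items":{"type":"number"}}},"newtons":{"type":"number"}},"required":["deltas"]}

```bash
mkdir -p pics; cat > h.py <<'E'
import numpy as np, cv2
from workcell import sensors, camera, order, models
from scipy.spatial.transform import Rotation as R
def K(c):
    f=192/np.tan(np.radians(c["fov_y"])/2); return np.array([[f,0,c["cx"]],[0,f,c["cy"]],[0,0,1.]])
def rot(c):
    r=np.array(c["rotation"],float)
    return r if r.shape==(3,3) else (R.from_rotvec(r).as_matrix() if r.size==3 else R.from_quat(r).as_matrix())
def ray(c,px):
    u=cv2.undistortPoints(np.array([[px]],float),K(c),np.array(c["dist"],float))[0,0]
    d=rot(c)@np.array([u[0],-u[1],-1]); return np.array(c["position"],float),d/np.linalg.norm(d)
def tri(rs):
    A=sum(np.eye(3)-np.outer(d,d) for p,d in rs); b=sum((np.eye(3)-np.outer(d,d))@p for p,d in rs)
    x=np.linalg.solve(A,b); return x,[np.linalg.norm(np.cross(d,x-p)) for p,d in rs]
def onz(r,z):
    p,d=r; return p+d*(z-p[2])/d[2]
def proj(c,X):
    q=rot(c).T@(np.array(X,float)-np.array(c["position"])); q=np.array([q[0],-q[1],-q[2]])
    return cv2.projectPoints(q[None],np.zeros(3),np.zeros(3),K(c),np.array(c["dist"],float))[0][0,0]
E
python3 - <<'E'
from h import *
np.set_printoptions(precision=3,suppress=True)
s=sensors.sense(); print(s)
C={n:camera(n) for n in("side","top","wrist")}
for n,c in C.items():
    print(n,c["fov_y"],np.array(c["position"]),np.array(c["rotation"]).shape)
    for t in("cap_a","open_hub","fan_open","fan_guarded"):
        for r in models.tip_of(c,t)[:3]: print(' tip',t,round(r["score"],2),np.array(r["pixel"]),onz(ray(c,r["pixel"]),.092))
    for r in models.regions_of(c,"cap_a"): print(' reg',round(r["score"],2),np.array(r["pixel"]),r["mask"].sum())
a=np.hstack([C["side"]["img"],C["top"]["img"]]); b=np.hstack([C["wrist"]["img"],0*C["wrist"]["img"]])
cv2.imwrite("pics/a.png",cv2.resize(np.vstack([a,b]),(800,600),interpolation=cv2.INTER_AREA)[:,:,::-1])
E
```

```text
{'time': 0.0, 'joint_pos': array([-0.921,  0.502, -0.427,  1.551,  0.221,  1.138, -0.21 ]), 'dq': array([-0.   ,  0.001,  0.   ,  0.001,  0.001, -0.001, -0.002]), 'tau': array([  0.   , -56.951,  -5.816, -28.094,   0.011,   0.012,  -0.   ]), 'ee_pos': array([0.245, 0.602, 0.404]), 'eef_rot': array([-0.604, -3.083,  0.003]), 'ft_force': array([-0.568, -0.932, -0.125]), 'ft_torque': array([-0.067,  0.042,  0.006]), 'grip_force': 0.0, 'grip_width': 0.08538604782643407}
side 53.773015017710755 [ 0.012 -0.14   0.736] (3,)
 tip cap_a 0.84 [258.4 204.3] [ 0.504 -0.058  0.092]
 tip cap_a 0.63 [165.8 208.3] [0.465 0.136 0.092]
 tip cap_a 0.4 [374.1 173.1] [ 0.632 -0.307  0.092]
 tip open_hub 0.72 [165.4 207.3] [0.467 0.138 0.092]
 tip fan_open 0.83 [169.8 231.6] [0.409 0.109 0.092]
 tip fan_guarded 0.58 [365.5 199.4] [ 0.551 -0.286  0.092]
 tip fan_guarded 0.4 [173.3 229.4] [0.415 0.104 0.092]
 reg 0.73 [255.7 201. ] 253
 reg 0.59 [164.1 203.4] 361
top 42.21907072858667 [ 0.252 -0.06   1.461] (3,)
 tip cap_a 0.48 [264.6 183.8] [ 0.558 -0.057  0.092]
 tip cap_a 0.47 [189.9 211.8] [0.458 0.143 0.092]
 tip open_hub 0.97 [188.6 205.5] [0.475 0.149 0.092]
 tip open_hub 0.2 [189.3 207.8] [0.469 0.146 0.092]
 tip fan_open 0.72 [196.4 213.4] [0.455 0.124 0.092]
 tip fan_guarded 0.69 [344.7 174.2] [ 0.608 -0.28   0.092]
 tip fan_guarded 0.32 [196.8 214.2] [0.453 0.123 0.092]
 reg 0.68 [260.9 183.4] 135
 reg 0.43 [191.6 207.4] 167
wrist 69.41387189048274 [0.172 0.633 0.372] (3,)
```

View pics/a.png

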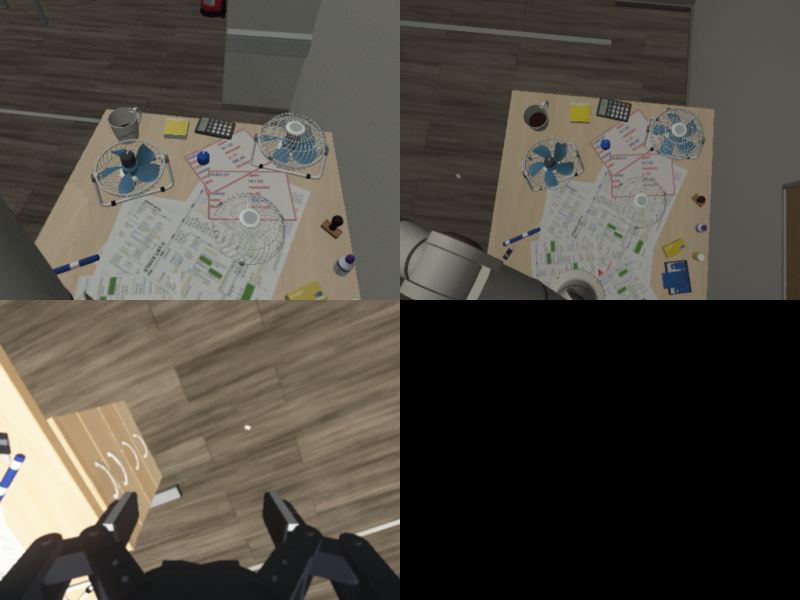

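The left fan at side-picture pixel (128,157)·1.28 is open and carries a dark cap. The blue look-alike stands at (203,157)·1.28, and the guarded fan is at the right.

```bash
cat >> h.py <<'E'
def tool(target,s=None):
    s=s or sensors.sense(); Rm=R.from_rotvec(s["eef_rot"]).as_matrix()
    return Rm, Rm.T@(np.array(target)-s["ee_pos"])/0.6
E
python3 - <<'E'
from h import *
np.set_printoptions(precision=4,suppress=True)
C={n:camera(n) for n in("side","top")}
def near(L,p): return min(L,key=lambda r:np.hypot(*(np.array(r["pixel"])-p)))
g={"side":(165,205),"top":(190,209)}
for f,t in((models.tip_of,"open_hub"),(models.tip_of,"cap_a"),(models.regions_of,"cap_a")):
    rs=[]
    for n in C:
        r=near(f(C[n],t),g[n]); rs.append(ray(C[n],r["pixel"])); 
        if "mask" in r: ys,xs=np.where(r["mask"]); print(n,xs.min(),xs.max(),ys.min(),ys.max())
    print(t,*tri(rs))
print(tool([.468,.14,.405]))
E
```

```text
open_hub [0.472  0.1419 0.0852] [np.float64(0.003809829342141394), np.float64(0.0038098293421414066)]
cap_a [0.468  0.1408 0.093 ] [np.float64(0.003987158902541224), np.float64(0.003987158902541104)]
side 153 173 192 214
top 184 198 198 213
cap_a [0.4711 0.1434 0.1014] [np.float64(0.005489192269869475), np.float64(0.00548919226986941)]
(array([[-0.9261,  0.3772, -0.    ],
       [ 0.3772,  0.9261,  0.    ],
       [ 0.    ,  0.    , -1.    ]]), array([-0.6344, -0.573 , -0.0005]))
```

drive_tool(deltas=[[1,-0.058,-0.052,0,0,0,0],[1,-0.058,-0.052,0,0,0,0],[1,-0.058,-0.052,0,0,0,0],[1,-0.058,-0.052,0,0,0,0],[1,-0.058,-0.052,0,0,0,0]], newtons=60)

```text
time: 1.8
ee_pos: [0.3481, 0.3901, 0.4049]
eef_rot: [0.604, 3.083, 0.001]
ft_force: [1.4, 0.6, 0.2]
grip_width: 0.0855
grip_force: 0.0
```

drive_tool(deltas=[[1,-0.058,-0.052,0,0,0,0],[1,-0.058,-0.052,0,0,0,0],[1,-0.058,-0.052,0,0,0,0],[1,-0.058,-0.052,0,0,0,0],[1,0,0,0,0,0,0]])

```text
time: 2.3
ee_pos: [0.4323, 0.2172, 0.4048]
eef_rot: [0.62, 3.078, -0.004]
ft_force: [0.0, 0.6, -0.5]
grip_width: 0.0853
grip_force: 0.0
```

```bash
python3 - <<'E'
from h import *
np.set_printoptions(precision=4,suppress=True)
s=sensors.sense(); print(s["time"],s["ee_pos"],s["joint_pos"],s["eef_rot"])
c=camera("wrist")
for t in("open_hub","cap_a"):
    for r in models.tip_of(c,t): print(t,r["score"],r["pixel"],onz(ray(c,r["pixel"]),.092))
for r in models.regions_of(c,"cap_a"):
    ys,xs=np.where(r["mask"]); print(r["score"],r["pixel"],xs.min(),xs.max(),ys.min(),ys.max(),onz(ray(c,r["pixel"]),.115))
cv2.imwrite("pics/b.png",c["img"][:,:,::-1])
print(tool([.47,.141,.405])[1])
E
```

```text
2.3 [0.4323 0.2172 0.4048] [-0.2734  0.1843 -0.2778  1.9605  0.0636  1.005   0.5924] [ 0.62    3.0777 -0.0043]
open_hub 0.58 [206.7, 239.2] [0.4712 0.1407 0.092 ]
open_hub 0.27 [207.5, 236.7] [0.4687 0.1429 0.092 ]
cap_a 0.65 [205.3, 237.3] [0.4684 0.1403 0.092 ]
0.63 [199.6, 241.4] 183 222 223 264 [0.4615 0.1416 0.115 ]
[-0.1161 -0.1038 -0.0003]
```

View pics/b.png

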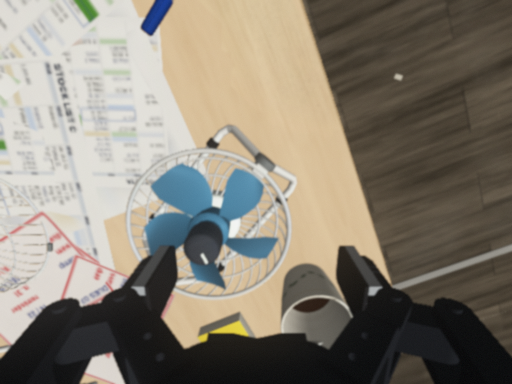

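The wrist view shows the dark cap with its white mark at (205,240). That matches the hub at about (0.470, 0.141, 0.092).

drive_tool(deltas=[[1,-0.058,-0.052,0,0,0,0],[1,-0.058,-0.052,0,0,0,0],[1,0,0,0.06,0,0,0],[1,0,0,0,0,0,0]])

```text
time: 2.9
ee_pos: [0.4687, 0.1396, 0.3655]
eef_rot: [-0.602, -3.077, 0.004]
ft_force: [-1.4, 0.2, -1.0]
grip_width: 0.0855
grip_force: 0.0
```

```bash
python3 - <<'E'
from h import *
np.set_printoptions(precision=4,suppress=True)
s=sensors.sense(); print(s["time"],s["ee_pos"],s["joint_pos"],s["ft_force"],s["ft_torque"])
c=camera("wrist"); t=camera("top"); d=camera("side")
for k in("open_hub","cap_a"):
    rs=[]
    for n,p in((c,None),(t,(190,209)),(d,(165,205))):
        L=models.tip_of(n,k)
        if p: L=[r for r in L if np.hypot(*(np.array(r["pixel"])-p))<15]
        if L: print(k,L[0]["score"],L[0]["pixel"],onz(ray(n,L[0]["pixel"]),.092)); rs.append(ray(n,L[0]["pixel"]))
    if len(rs)>1: print(*tri(rs))
for r in models.regions_of(c,"cap_a"):
    ys,xs=np.where(r["mask"]); print(r["score"],r["pixel"],xs.min(),xs.max(),ys.min(),ys.max())
for z in(.092,.126): print(z,proj(c,[.470,.141,z]))
im=c["img"].copy()
for z,rr in((.092,.019),(.120,.019)):
    for a in np.linspace(0,6.28,60):
        u=proj(c,[.470+rr*np.cos(a),.141+rr*np.sin(a),z]); cv2.circle(im,(int(u[0]+.5),int(u[1]+.5)),0,(255,0,0) if z<.1 else (0,255,0),-1)
cv2.imwrite("pics/c.png",cv2.resize(im[150:384,100:400],None,fx=2,fy=2)[:,:,::-1])
print(tool([.47,.141,.369])[1])
E
```

```text
2.9 [0.4687 0.1396 0.3655] [-0.1563  0.2412 -0.2145  1.9883  0.0625  0.9251  0.7814] [-1.3972  0.2285 -0.9769] [ 0.0039  0.0723 -0.031 ]
open_hub 0.87 [189.1, 207.7] [0.4691 0.1466 0.092 ]
open_hub 0.63 [163.7, 207.5] [0.4663 0.141  0.092 ]
[0.4711 0.1461 0.0841] [np.float64(0.001846350728599201), np.float64(0.0018463507285992559)]
cap_a 0.77 [255.1, 196.4] [0.4676 0.1389 0.092 ]
cap_a 0.9 [167.7, 207.9] [0.4665 0.1321 0.092 ]
[0.4717 0.1368 0.0826] [np.float64(0.001502362444579829), np.float64(0.0015023624445797811)]
0.56 [257.5, 200.6] 235 280 177 228
0.092 [258.2044 197.8868]
0.126 [258.2848 211.2081]
[0.0009 0.0011 0.0005]
```

View pics/c.png

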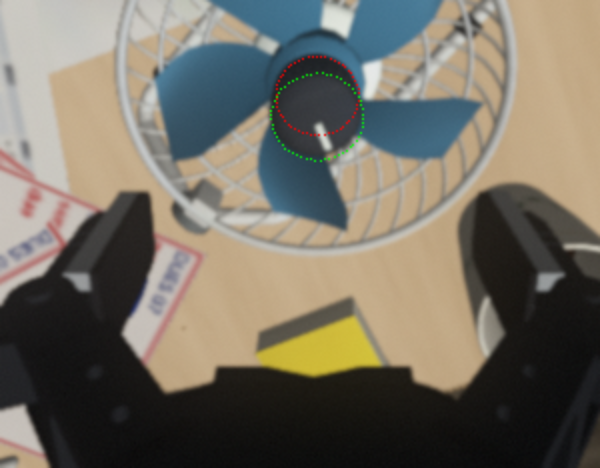

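The projected rims match the cap in the crop: its disc is centred at (317,115), between the open fingers. Descending to grip.

drive_tool(deltas=[[1,0.001,0.001,0.06,0,0,0],[1,0,0,0.06,0,0,0],[1,0,0,0.032,0,0,0],[1,0,0,0.01,0,0,0],[1,0,0,0,0,0,0]])

```text
time: 3.9
ee_pos: [0.4698, 0.1405, 0.2711]
eef_rot: [-0.603, -3.082, 0.001]
ft_force: [-0.5, -0.1, 1.1]
grip_width: 0.0856
grip_force: 0.0
```

drive_tool(deltas=[[-1,0,0,0,0,0,0],[-1,0,0,0,0,0,0],[-1,0,0,0,0,0,0],[-1,0,0,0,0,0,0],[-1,0,0,0,0,0,0]], newtons=50)

```text
time: 4.4
ee_pos: [0.4701, 0.14, 0.2727]
eef_rot: [0.604, 3.082, -0.001]
ft_force: [-2.0, -2.4, 7.7]
grip_width: 0.0364
grip_force: 49.1
```

```bash
python3 - <<'E'
from h import *
np.set_printoptions(precision=4,suppress=True)
s=sensors.sense(); print(s["time"],s["ee_pos"],s["joint_pos"],s["ft_force"],s["ft_torque"],s["grip_width"],s["grip_force"])
print(tool([.47,.141,.268]))
E
```

```text
4.4 [0.4701 0.14   0.2727] [-0.1778  0.3822 -0.1969  2.0573  0.1136  0.7113  0.7365] [-1.9676 -2.3622  7.7299] [-0.4621  0.4744  0.0628] 0.03641008700595338 49.12978867068887
(array([[-0.9259,  0.3777,  0.0009],
       [ 0.3777,  0.9259, -0.0007],
       [-0.0011, -0.0003, -1.    ]]), array([0.0009, 0.0015, 0.0078]))
```

drive_tool(deltas=[[0.4,0,0,0,0,0,0],[0.4,0.001,0.0015,0,0,0,0],[0.4,0,0,0.009,0,0,0],[0.4,0,0,0,0,0,0]])

```text
time: 4.8
ee_pos: [0.4693, 0.1416, 0.2654]
eef_rot: [-0.603, -3.082, 0.001]
ft_force: [-0.4, -0.2, -0.6]
grip_width: 0.0597
grip_force: 0.0
```

drive_tool(deltas=[[-1,0,0,0,0,0,0],[-1,0,0,0,0,0,0],[-1,0,0,0,0,0,0],[-1,0,0,0,0,0,0]])

```text
time: 5.2
ee_pos: [0.4693, 0.1406, 0.2661]
eef_rot: [-0.605, -3.082, 0.003]
ft_force: [-2.7, -3.6, 5.2]
grip_width: 0.0367
grip_force: 49.5
```

```bash
cat > st.py <<'E'
from h import *
np.set_printoptions(precision=4,suppress=True)
s=sensors.sense(); print(s["time"],s["ee_pos"],s["joint_pos"],s["ft_force"],s["ft_torque"],s["grip_width"],s["grip_force"])
Rm=R.from_rotvec(s["eef_rot"]).as_matrix(); print("yaw y-axis",np.arctan2(Rm[1,1],Rm[0,1]),"tilt",Rm[:,2],tool([.47,.141,s["ee_pos"][2]])[1])
E
python3 st.py
```

```text
5.2 [0.4693 0.1406 0.2661] [-0.1815  0.3932 -0.1951  2.0611  0.1171  0.6995  0.7314] [-2.6919 -3.6147  5.2491] [-0.7792  0.5452 -0.0145] 0.03665123831509102 49.54910600557923
yaw y-axis 1.1833518143912527 tilt [-0.0017 -0.0017 -1.    ] [-0.0009  0.001  -0.    ]
```

drive_tool(deltas=[[-1,0,-0.0013,0,0,0,0],[-1,0,0,0,0,0,-0.03],[-1,0,0,0,0,0,-0.03],[-1,0,0,0,0,0,-0.03],[-1,0,0,0,0,0,0]])

```text
time: 5.7
ee_pos: [0.4692, 0.1404, 0.2662]
eef_rot: [-0.16, -3.137, 0.001]
ft_force: [-1.8, -2.6, 5.1]
grip_width: 0.0367
grip_force: 49.8
```

```bash
python3 st.py
```

```text
5.7 [0.4692 0.1404 0.2662] [-0.1254  0.3981 -0.2608  2.0601  0.1558  0.7027  0.983 ] [-1.7799 -2.6171  5.1209] [-0.5882  0.5602 -0.0098] 0.036671985859725253 49.78994711302221
yaw y-axis 1.4690735932786076 tilt [-0.001  -0.0007 -1.    ] [-0.0013  0.0011 -0.    ]
```

No torque after 0.29 rad, so this counterclockwise way loosens it.

drive_tool(deltas=[[-1,0,0,-0.001,0,0,-0.045],[-1,0,0,-0.0008,0,0,-0.045],[-1,0,0,-0.0008,0,0,-0.045],[-1,0,0,-0.0008,0,0,-0.045],[-1,0,0,0,0,0,0]])

```text
time: 6.2
ee_pos: [0.4693, 0.1404, 0.2682]
eef_rot: [0.721, -3.057, 0.0]
ft_force: [-2.4, -3.0, 5.2]
grip_width: 0.0366
grip_force: 49.8
```

```bash
python3 st.py
```

```text
6.2 [0.4693 0.1404 0.2682] [-0.0164  0.4099 -0.3909  2.0553  0.2331  0.7186  1.4795] [-2.3909 -3.0173  5.2162] [-0.6498  0.4533  0.0162] 0.03657856400441266 49.82516409829259
yaw y-axis 2.034179494808586 tilt [-0.0007 -0.0005 -1.    ] [-0.0015  0.0003 -0.    ]
```

drive_tool(deltas=[[-1,0,0,-0.0008,0,0,-0.045],[-1,0,0,-0.0008,0,0,-0.045],[-1,0,0,-0.0008,0,0,-0.045],[-1,0,0,-0.0008,0,0,-0.045],[-1,0,0,-0.0008,0,0,-0.045]])

```text
time: 6.7
ee_pos: [0.4692, 0.1403, 0.2705]
eef_rot: [1.735, -2.618, 0.001]
ft_force: [-2.6, -3.6, 3.0]
grip_width: 0.0367
grip_force: 50.0
```

drive_tool(deltas=[[-1,0,0,-0.0008,0,0,-0.045],[-1,0,0,0,0,0,0]])

```text
time: 6.9
ee_pos: [0.4694, 0.1404, 0.271]
eef_rot: [1.911, -2.492, -0.0]
ft_force: [-2.2, -3.0, 3.9]
grip_width: 0.0365
grip_force: 50.2
```

```bash
python3 st.py
```

```text
6.9 [0.4694 0.1404 0.271 ] [ 0.1446  0.4411 -0.5868  2.0486  0.354   0.7511  2.2183] [-2.1817 -3.0147  3.9048] [-0.7378  0.4005  0.0043] 0.03645064023277832 50.182085959240794
yaw y-axis 2.879066897513615 tilt [-0.0007 -0.0005 -1.    ] [-0.0013 -0.0007 -0.    ]
```

Regripping: open, turn back, close again.

drive_tool(deltas=[[0.4,0,0,0,0,0,0],[0.4,0,0,0,0,0,0],[0.4,0,0,0,0,0,0.047],[0.4,0,0,0,0,0,0.047],[0.4,0,0,0,0,0,0.047]])

```text
time: 7.4
ee_pos: [0.4696, 0.1414, 0.2711]
eef_rot: [-1.307, 2.856, 0.001]
ft_force: [0.1, 0.4, -0.8]
grip_width: 0.0598
grip_force: 0.0
```

drive_tool(deltas=[[0.4,0,0,0,0,0,0.047],[0.4,0,0,0,0,0,0.047],[0.4,0,0,0,0,0,0.047],[0.4,0,0,0,0,0,0.047],[0.4,0,0,0,0,0,0.047]])

```text
time: 7.9
ee_pos: [0.4696, 0.1416, 0.2711]
eef_rot: [-0.189, 3.135, 0.001]
ft_force: [-0.8, 0.1, 0.1]
grip_width: 0.0603
grip_force: 0.0
```

drive_tool(deltas=[[0.4,0,0,0,0,0,0.047],[0.4,0,0,0,0,0,0.047],[0.4,0,0,0,0,0,0.047],[0.4,0,0,0,0,0,0.047],[0.4,0,0,0,0,0,0]])

```text
time: 8.4
ee_pos: [0.4695, 0.1416, 0.2711]
eef_rot: [0.723, 3.056, 0.001]
ft_force: [-0.5, -0.0, 0.5]
grip_width: 0.0597
grip_force: 0.0
```

```bash
python3 st.py; python3 -c "
from h import *
print(tool([.469,.1402,.2715])[1])"
```

```text
8.4 [0.4695 0.1416 0.2711] [-0.1936  0.3836 -0.182   2.0591  0.1045  0.7062  0.664 ] [-0.4536 -0.0069  0.4872] [ 0.0107  0.0103 -0.0163] 0.0597193846089655 0.0
yaw y-axis 1.1061481544871141 tilt [ 0.0011  0.0004 -1.    ] [-0.0011 -0.0005  0.    ]
[-0.00021831 -0.0024613  -0.00063633]
```

drive_tool(deltas=[[0.4,0,-0.0022,0,0,0,0],[-1,0,0,0,0,0,0],[-1,0,0,0,0,0,0],[-1,0,0,0,0,0,0],[-1,0,0,0,0,0,0]])

```text
time: 8.9
ee_pos: [0.4688, 0.1397, 0.2711]
eef_rot: [-0.719, -3.058, -0.0]
ft_force: [-1.3, -0.5, 2.0]
grip_width: 0.0363
grip_force: 49.6
```

drive_tool(deltas=[[-1,0,0,-0.0008,0,0,-0.045],[-1,0,0,-0.0008,0,0,-0.045],[-1,0,0,-0.0008,0,0,-0.045],[-1,0,0,-0.0008,0,0,-0.045],[-1,0,0,-0.0008,0,0,-0.045]])

```text
time: 9.4
ee_pos: [0.4687, 0.1399, 0.2735]
eef_rot: [0.393, -3.117, -0.001]
ft_force: [-1.0, 0.2, 1.9]
grip_width: 0.0369
grip_force: 49.6
```

drive_tool(deltas=[[-1,0,0,-0.0008,0,0,-0.045],[-1,0,0,-0.0008,0,0,-0.045],[-1,0,0,-0.0008,0,0,-0.045],[-1,0,0,-0.0008,0,0,-0.045],[-1,0,0,0,0,0,0]])

```text
time: 9.9
ee_pos: [0.4689, 0.1397, 0.2755]
eef_rot: [-1.24, 2.886, 0.001]
ft_force: [-1.1, 0.7, 3.2]
grip_width: 0.0366
grip_force: 49.7
```

```bash
python3 st.py
```

```text
9.9 [0.4689 0.1397 0.2755] [ 0.0532  0.4084 -0.472   2.0511  0.2702  0.7407  1.7957] [-1.0889  0.7157  3.2126] [0.0178 0.1619 0.0172] 0.03662768081419624 49.71586442616058
yaw y-axis 2.3822853238062116 tilt [ 0.0001  0.0005 -1.    ] [-0.0029  0.0002  0.    ]
```

drive_tool(deltas=[[-1,0,0,-0.0008,0,0,-0.045],[-1,0,0,-0.0008,0,0,-0.03],[-1,0,0,-0.004,0,0,0],[-1,0,0,-0.004,0,0,0],[-1,0,0,0,0,0,0]])

```text
time: 10.4
ee_pos: [0.469, 0.1396, 0.2813]
eef_rot: [-1.564, 2.724, -0.0]
ft_force: [-0.4, -0.6, -1.5]
grip_width: 0.0361
grip_force: 50.0
```

```bash
python3 st.py
```

```text
10.4 [0.469  0.1396 0.2813] [ 0.0997  0.4081 -0.5278  2.0463  0.2948  0.7592  2.005 ] [-0.3709 -0.5535 -1.5145] [ 0.0093 -0.0491  0.0503] 0.0360790552530881 49.99004032280749
yaw y-axis 2.613287472008033 tilt [ 0.0006  0.0001 -1.    ] [-0.0028 -0.0003  0.    ]
```

The cap is free: the force reads about its own weight. Lifting to 10 cm.

drive_tool(deltas=[[-1,0,0,-0.02,0,0,0],[-1,0,0,-0.04,0,0,0],[-1,0,0,-0.05,0,0,0],[-1,0,0,-0.031,0,0,0],[-1,0,0,0,0,0,0]])

```text
time: 10.9
ee_pos: [0.4699, 0.1404, 0.369]
eef_rot: [-1.565, 2.717, -0.003]
ft_force: [1.5, 0.4, -2.0]
grip_width: 0.0363
grip_force: 50.2
```

```bash
python3 st.py; python3 - <<'E'
from h import *
c=camera("wrist");d=camera("side")
u=proj(d,[.469,.14,.15]).astype(int)
a=cv2.resize(d["img"][max(0,u[1]-70):u[1]+80,max(0,u[0]-75):u[0]+75],(400,400)); b=cv2.resize(c["img"],(400,300)); b=np.vstack([b,0*b[:100]])
cv2.imwrite("pics/d.png",np.hstack([a,b])[:,:,::-1])
E
```

```text
10.9 [0.4699 0.1404 0.369 ] [ 0.1605  0.274  -0.5833  1.9772  0.188   0.9362  2.0988] [ 1.5116  0.3526 -2.0163] [ 0.0467 -0.0207  0.042 ] 0.036315815933096574 50.163631214058796
yaw y-axis 2.615616928372472 tilt [ 0.0062  0.0011 -1.    ] [-0.001   0.0004  0.    ]
```

View pics/d.png

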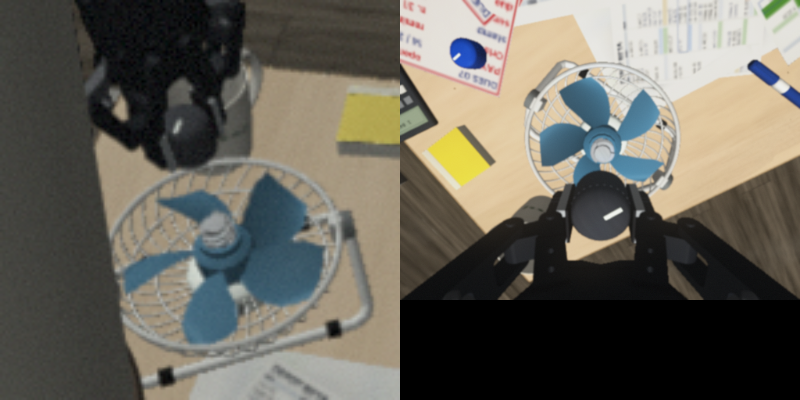

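The cap is in the fingers at (190,135) on the left, and the shaft below is bare. I'll check quickly that it is upright before handing in.

```bash
python3 st.py; python3 - <<'E'
from h import *
s=sensors.sense()
ims=[]
for n,w in(("wrist",70),("side",40)):
    c=camera(n); im=cv2.resize(c["img"],None,fx=4,fy=4,interpolation=cv2.INTER_CUBIC)
    z0=.092+s["ee_pos"][2]-.2661
    for z,rr,col in((z0,.019,(255,0,0)),(z0+.028,.019,(0,255,0))):
        for a in np.linspace(0,6.28,50):
            u=proj(c,[s["ee_pos"][0]+rr*np.cos(a),s["ee_pos"][1]+rr*np.sin(a),z])*4+1.5; cv2.circle(im,tuple(u.astype(int).tolist()),1,col,-1)
    u=(proj(c,[s["ee_pos"][0],s["ee_pos"][1],z0+.015])*4).astype(int)
    x0=max(0,u[0]-4*w);y0=min(max(0,u[1]-4*w),1536-8*w); ims.append(cv2.resize(im[y0:y0+8*w,x0:x0+8*w],(400,400)))
cv2.imwrite("pics/e.png",np.hstack(ims)[:,:,::-1])
E
```

```text
11.0 [0.4688 0.1396 0.3661] [ 0.16    0.2775 -0.5821  1.9809  0.1891  0.9347  2.0983] [ 0.2042  0.3557 -1.3112] [0.0129 0.0569 0.0053] 0.036657795931953806 50.16230765764115
yaw y-axis 2.6157404633928665 tilt [ 0.0012 -0.0002 -1.    ] [-0.0031 -0.0006  0.    ]
```

View pics/e.png

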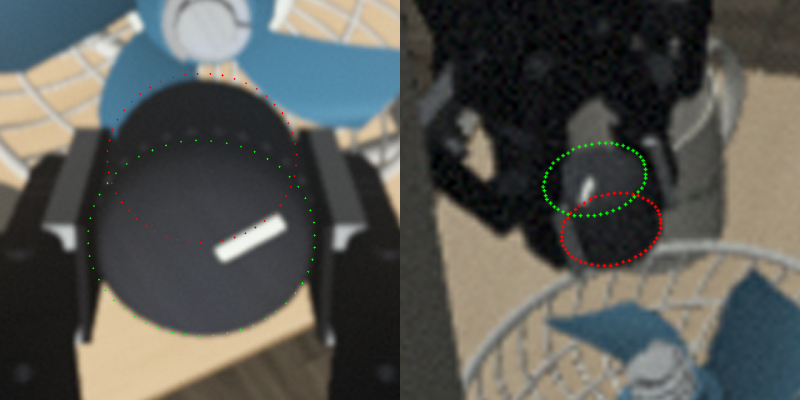

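The overlay of an upright cap at +10 cm matches in both views: rims at (200,155) and (200,237) on the left, and (610,230) and (595,180) on the right.

```bash
python3 -c "
from workcell import order
print(order.close_job())"
```

```text
the job is handed in; nothing more can be done
None
```

The open fan's cap came off by turning it counterclockwise, and I handed the job in with it held upright in the gripper, 10 cm above where it sat; nothing else on the desk was touched.

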